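Shut the tagged valve under the sliding cover of the air box

ROBOT

A 7-joint arm with a two-finger parallel gripper is mounted at the origin on a cart in front of the work surface, level with it; the furniture and walls round the work are solid. World frame = base frame: x ahead of the robot, y to its left, z up, the work surface at z = 0. Lengths are in m, angles in degrees, forces in N, time in s.
With the tool pointing down it reaches from about 0.425 to 0.875 m from the base axis. Payload 4.7 kg.
Tool frame: the origin (TCP) lies between the finger pads; the fingertips stand env.finger_overhang ahead of it and the grasp point (between the pads) lies 5 mm behind it (env.finger_overhang is the distance from the TCP to the fingertips, in m); z points along the fingers, y is the line along which they close (so a half turn about z gives the same grasp; the last joint's range is limited). The gripper opens to 87 mm and grips with 3 to 60 N. Pads are 19 mm wide; open, the fingers measure 117 mm over their backs; the gripper's body (75 mm by 190 mm) begins 51 mm behind the grasp point.
Start: joints at [0.808, 18.392, -4.016, 83.108, 1.295, 78.541, -3.26], TCP at [0.65, -0, 0.213] pointing down, gripper open.
Joint ranges: [-163.93, 163.93], [-17.29, 119.83], [-79.2, 71.16], [3.27, 140.29], [-89.18, 269.18], [5.43, 117.66], [-154.24, 154.24]. Speed limits (degrees/s): [147.25, 147.25, 180, 180, 180, 180, 180].

INTERFACE

Orientations are given as [roll, pitch, yaw] about the fixed x, y, z axes, in that order (R = Rz(yaw) Ry(pitch) Rx(roll)).
In Python, from cell import telemetry, eyes, env, models gives the robot as it stands. The module is installed in compiled form; this text tells all that it offers.
- The arm moves only by the tool drive_tool, never from a script. Its arguments are lists of equal length, an entry for each row: "angular": the turn, a rotation vector about the tool's x, y, z in rad, a list of three; "delta_pos": the shift along the tool's x, y, z in cm, a list of three; "gripper": the finger opening in cm, from 0 to 8.7. A call has 1 to 20 rows; each row shifts and turns the commanded pose from where the row before left it, along the tool's axes as they then stand; what a row does not reach is not made up. A row lasts 1/10 s, in which the tool goes at most 50 mm and 8.59 degrees, less where a joint would pass 70% of its speed; a pose out of reach is approached as far as the arm can. A call with a gripper value outside its range is refused whole. The fingers move at their own pace and stop on an object; "squeeze" is the grip in N (left out, the last holds). Time passes only in rows, so rows that do not move let the fingers close. It gives the time, the measured TCP pose, the force, the opening and the grip force at its end, in the units of the state.
- telemetry.get_obs(): the state, without advancing time (a new reading comes with each control period).
- eyes.read_camera(name): name is "scene" or "side" or "wrist"; returns a dict with "pixels" (420x560x3 uint8, red, green, blue), "mtx" (3x3 intrinsics, pixels), "D" ([k1, k2, p1, p2, k3] as OpenCV has them; the pictures are not rectified), "origin" and "orientation" of the camera in the world. Camera axes: x right, y down, z forward; pixel columns grow to the right and rows downward; lengths in m; the calibration is good to about 2 mm. A picture is of the moment at which its call begins. There is no depth.
- env.sign_off(): hands the job in; it is judged then, once.
Trained networks look in a picture, given as the dict that the camera call returned (one of the last four; its "shot" number tells which), for a name from the list of things; names that differ only in an ending like _2 or _b are one class to them, and where a whole thing is asked for, a point or a joint stands for the part that bears it (a point fixed in the world has none). Each returns a list of dicts, best first, with "p" (0 to 1); they miss things now and then, are a little off and sometimes report something else, mostly with a low value. They report only what shows in the picture. A call takes as long as a camera call.
- models.search_frame(picture, target): "centre" ([column, row] in pixels, amid what is visible of it).
- models.cut_out(picture, target): "pixels" (420x560 bool, what is visible of it) and "centre" ([column, row] in pixels, amid what is visible of it).
The state is a dict: "time_s": time; "qpos": joint angles; "joint_velocities": joint speeds; "effort": joint torques, N m; "tool_pos": TCP position; "tool_rot": TCP orientation; "force": force on the tool from outside, world axes, zero at the start; "wrist_torque": the same for the moment, N m; "grip_width": finger opening in m; "grasp_force": force on a finger pad.
Only numpy, scipy, OpenCV 4.12 (cv2) and the standard library are available. Lean on these libraries where they do the work, as an engineer would, in place of code of your own. Each camera call takes 0.05 s, during which the arm holds its last target. There are 200 camera calls.

TASK

The coupling on one outlet of the grey air box is to be changed, so shut that outlet off: push the box's cover back along its track as far as it goes, then push the lever of the valve that bears the round tag plate a quarter turn clockwise, until it is at its stop, square across its pipe. Only push, with the fingertips or the outside of the fingers: do not take the cover's bar or the lever between the fingers, and do not lift the cover out of its track. Leave the other two levers and the things on the bench as they are.

Things in the scene. Friction and masses are not known exactly. Their poses are not given: they have to be found in the camera images.
- air_box: grey sheet-metal air distribution box fixed on the bench, 236 mm deep (its x axis, away from the robot), 272 mm wide (its y axis, to the left), 76 mm high; origin at the centre of its underside. In front three couplings stick out 25 mm; at the back left a filter regulator sticks out 52 mm, up to 103 mm high. A cover slides along x in a track on its top
- bay (a point): middle of the box's open valve bay, 70 mm up at the level of its rim; axes as the box's. The bay is 98 mm (x) x 244 mm (y), 62 mm deep, and holds three ball valves side by side, 66 mm from stem to stem. The outer skin rises 6 mm above the rim. At the start the cover hides the bay
- deck (a point): middle of the flat closed deck behind the bay, 70 mm up, on to which the cover slides. Rim and deck form one track; the skin, 6 mm higher all round, guides the cover, and its front and back edges are the cover's stops
- cover: loose aluminium plate, 112 mm (x) x 258 mm (y) x 5 mm, 0.3 to 0.6 kg, in the track 70 mm up, axes as the box's. It slides back along the box's +x with 1 to 5 N. Origin at the centre of its underside: in the box's frame at x = -55 to -43 mm at the start, +57 mm when fully back
- cover_bar (a point): centre of the black upright bar on the middle of the cover, to be pushed: 9 mm thick (x), 90 mm long (y); it stands 20 mm above the plate and this point is 10 mm above the plate, 85 mm above the bench. Axes as the cover's
- valve_tagged: ball valve whose lever bears the tag plate; any of the three. Origin on the upright stem axis (the lever's pivot), at bench height; axes as the box's. Pipe along x, top 32 mm up; body 26 mm wide, top 37 mm up. The axis is 62 mm behind the front wall's inner face and at least 56 mm from the side walls. The tag plate is a round metal disc 34 mm across lying on the lever round the stem
- lever_tagged (a joint): turn of the tagged valve's lever: 0 = open, lever along the pipe and pointing to the front (the box's -x); grows clockwise seen from above; 1.571 = shut, at its stop, lever pointing to the left (the box's +y). It starts between 0 and 0.15, resists with about 0.12 N m (3.5 N at the end point) and stays where it is left
- tagged_end (a point): point for pushing on the tagged lever, 34 mm from the stem axis, at half its thickness. The lever is a steel bar 10 mm wide and 10 mm thick (44 to 54 mm above the bench) that ends 48 mm from the axis; the point's -x axis points along it to its end. Tag plate and nut on the stem end 61 mm up; plain levers have the nut only
- plain_1_end (a point): the same point on the lever of a valve without tag plate, which must stay open
- plain_2_end (a point): the same point on the lever of the other valve without tag plate, which must stay open
- vial: screw-cap sample vial with a black cap, 26 mm across, 52 mm tall, standing near the right side of the air box; origin at the centre of its underside
- bush: small turned steel bush, 24 mm across, 22 mm tall, standing in front of the box's right corner; origin at the centre of its underside
- loupe: folding loupe with black square plates, 34 x 44 x 21 mm, in front of the box; origin at the centre of its underside
- stamp: wooden hand stamp, 24 x 34 mm, 60 mm tall, at the front left of the bench; origin at the centre of its underside
- gauge: steel plug gauge lying on its side, 15 mm thick, 84 mm long (along its y axis), near the front of the bench; origin at the centre of its underside

How it is judged:
By the outcome, as a careful person would: the job done as asked, in the order asked, and still so for the second after the job is handed in, with the robot touching nothing.
It also fails if it takes over 45 s, if anything falls off the work surface, if the arm or the gripper's body presses on something with over 40 N, if the wrist force passes 120 N, or if a joint passes its speed limit or range.

## Working session

There is one attempt and no reset: what is moved stays moved. The work goes in short steps, Python scripts to look and compute and a tool call to move; the robot and the scene stay as the last step left them, time stands still between calls to the robot, and variables do not carry over. Pictures are saved under pics/ and viewed, at most 10 in all, crops included, and the job is handed in when it is done.

Besides the shell and the picture viewer there is one more tool, called after "Emit:" as name(argument=value, ...) on one line, values as JSON. drive_tool: Moves the arm, as the interface text tells. Its arguments: {"type":"object","properties":{"angular":{"type":"array","items":{"type":"array","items":{"type":"number"}}},"delta_pos":{"type":"array","items":{"type":"array","items":{"type":"number"}}},"gripper":{"type":"array","items":{"type":"number"}},"squeeze":{"type":"number"}},"required":["angular","delta_pos","gripper"]}

```bash
mkdir -p pics; cat > h.py <<'E'
import numpy as np, cv2
from scipy.spatial.transform import Rotation as R
from cell import telemetry, eyes, env, models
def rot(o):
    o=np.array(o,float)
    return o if o.shape==(3,3) else (R.from_euler('xyz',o,degrees=True).as_matrix() if o.size==3 else R.from_quat(o).as_matrix())
def ray(c,px):
    u=cv2.undistortPoints(np.array([[px]],float),np.array(c['mtx']),np.array(c['D']))[0,0]
    return np.array(c['origin']),rot(c['orientation'])@np.array([u[0],u[1],1])
def at(c,px,z):
    o,d=ray(c,px); return o+d*(z-o[2])/d[2]
def proj(c,P):
    Rm=rot(c['orientation']).T; t=-Rm@np.array(c['origin'])
    return cv2.projectPoints(np.array(P,float).reshape(-1,3),cv2.Rodrigues(Rm)[0],t,np.array(c['mtx']),np.array(c['D']))[0].reshape(-1,2)
def save(c,n): cv2.imwrite('pics/'+n,c['pixels'][:,:,::-1])
E
python3 - <<'E'
from h import *
o=telemetry.get_obs(); print(o['tool_pos'],o['tool_rot'],o['force'],env.finger_overhang,o['time_s'])
Z=dict(air_box=.07,cover=.075,cover_bar=.095,vial=.03,bush=.015,loupe=.015,stamp=.03,gauge=.01)
ims=[]
for n in ['scene','side','wrist']:
    c=eyes.read_camera(n); save(c,n+'0.png'); ims.append(c['pixels']); print(n,c['origin'],c['orientation'])
    for t,z in Z.items():
        r=models.cut_out(c,t)[:1]
        for q in r:
            print(t,round(q['p'],2),np.round(q['centre']),at(c,q['centre'],z).round(3))
            if t in('cover_bar','cover') and q['p']>.4:
                b=cv2.boxPoints(cv2.minAreaRect(np.argwhere(q['pixels'])[:,::-1].astype(np.float32)))
                print('  box',[at(c,p,z)[:2].round(3).tolist() for p in b])
cv2.imwrite('pics/a.png',cv2.resize(np.vstack([np.hstack(ims[:2]),np.hstack([ims[2],ims[2]*0])]),(800,600))[:,:,::-1])
E
```

```text
[ 6.49422756e-01 -8.34671808e-05  2.12148291e-01] [-1.79889051e+02  7.60880087e-03  8.99984553e+01] [ 0.44428428 -0.42265638  0.19814817] 0.014 0.0
scene [-0.34013975  0.55199202  0.52474906] [-115.89343735   -1.40429744 -121.40546258]
air_box 0.59 [259. 209.] [0.478 0.101 0.07 ]
cover 0.84 [270. 195.] [0.516 0.054 0.075]
  box [[0.599, 0.151], [0.557, -0.144], [0.438, -0.067], [0.486, 0.194]]
cover_bar 0.74 [272. 194.] [0.483 0.069 0.095]
  box [[0.556, 0.171], [0.514, -0.117], [0.402, -0.043], [0.449, 0.212]]
loupe 0.69 [285. 250.] [0.393 0.091 0.015]
stamp 0.76 [226. 301.] [0.278 0.273 0.03 ]
gauge 0.71 [261. 207.] [0.596 0.034 0.01 ]
side [0.05568222 0.94401386 0.53349927] [-114.90657636   -0.77084882 -154.44323532]
air_box 0.62 [223. 229.] [0.555 0.152 0.07 ]
cover 0.85 [263. 209.] [0.524 0.034 0.075]
  box [[0.599, 0.142], [0.537, -0.209], [0.43, -0.046], [0.504, 0.237]]
cover_bar 0.85 [260. 212.] [0.501 0.093 0.095]
  box [[0.571, 0.183], [0.528, -0.17], [0.42, -0.013], [0.479, 0.272]]
bush 0.74 [307. 256.] [0.395 0.089 0.015]
loupe 0.57 [310. 256.] [0.388 0.086 0.015]
stamp 0.96 [325. 308.] [0.288 0.263 0.03 ]
gauge 0.58 [327. 291.] [0.314 0.183 0.01 ]
wrist [0.65014236 0.07548783 0.38461459] [ 1.63938512e+02 -1.89291904e-02 -7.31805867e-02]
air_box 0.75 [267. 137.] [0.635 0.063 0.07 ]
cover_bar 0.75 [162. 138.] [0.533 0.064 0.095]
  box [[0.438, -0.072], [0.5, 0.166], [0.605, 0.153], [0.567, -0.084]]
bush 0.51 [ 98. 221.] [ 0.399 -0.048  0.015]
loupe 0.75 [ 80. 118.] [0.398 0.087 0.015]
gauge 0.59 [14. 31.] [0.324 0.194 0.01 ]
```

View pics/a.png

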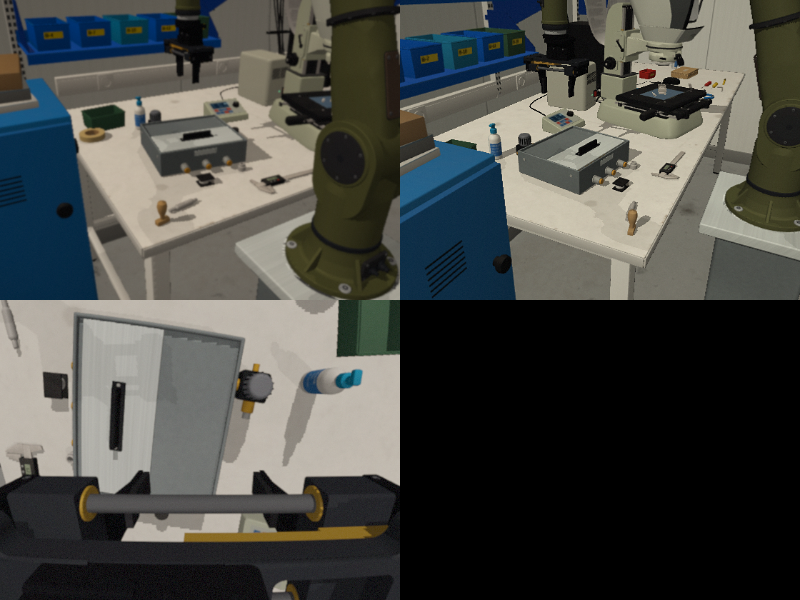

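The wrist picture shows the box (yawed a little), with its back-left corner at about (340,57) and its front-left corner at about (108,20). The cover is forward and its bar is at about (165,165). I'll take precise corners from the full-size picture.

View pics/wrist0.png

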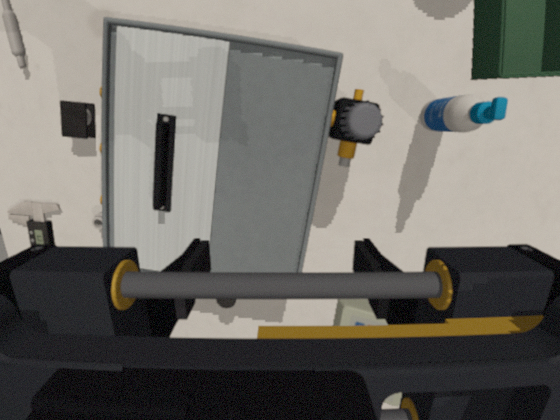

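```bash
python3 -c "
import cv2
a=cv2.imread('pics/side0.png')[150:290,140:340]; cv2.imwrite('pics/s0c.png',cv2.resize(a,None,fx=4,fy=4,interpolation=2))"
```

```text
(no output)
```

View pics/s0c.png

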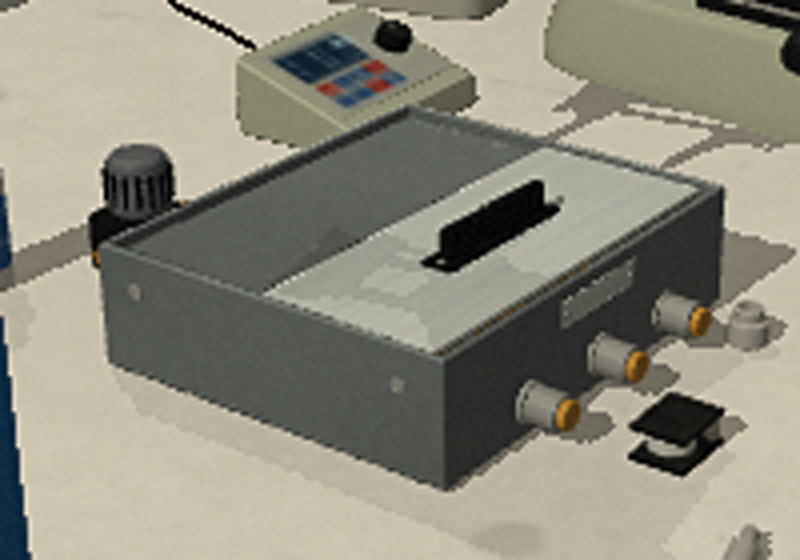

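The wrist view has the box's front-left rim corner at (106,19), its back-left at (341,56), and the bar from (167,115) to (162,211). In the side crop the four top corners are at (445,355), (105,245), (410,107) and (722,187). The cover lies at the front.

```bash
cat > fit.py <<'E'
from h import *
from scipy.optimize import least_squares
w=eyes.read_camera('wrist'); s=eyes.read_camera('side')
L={'FL':(-.118,.136,.076),'BL':(.118,.136,.076),'BR':(.118,-.136,.076),'FR':(-.118,-.136,.076),'fl':(-.118,.136,0)}
ob=[(w,'FL',(106,19)),(w,'BL',(341,56))]+[(s,k,(140+a/4,150+b/4)) for k,a,b in [('FL',445,355),('BL',105,245),('BR',410,107),('FR',722,187),('fl',447,488)]]
def W(p,q): return R.from_euler('z',q[2]).apply(p)+[q[0],q[1],0]
f=lambda q:np.concatenate([(proj(c,W(L[k],q))[0]-px) for c,k,px in ob])
r=least_squares(f,[.55,.06,0]); print(r.x,np.degrees(r.x[2]),f(r.x).reshape(-1,2).round(1))
for a in [(167,115),(162,211)]: print(R.from_euler('z',-r.x[2]).apply(at(w,a,.095)-[r.x[0],r.x[1],0]))
for t,z in dict(vial=.05,bush=.02).items():
  for c in (w,s):
    for q in models.cut_out(c,t)[:2]: print(t,q['p'],q['centre'],at(c,q['centre'],z))
E
python3 fit.py
```

```text
[ 0.57266704  0.02468271 -0.15752226] -9.025360728492759 [[-3.3  0.4]
 [ 2.2  0.5]
 [-0.6  0.8]
 [-1.9 -1.4]
 [-0.2 -1.9]
 [ 1.1 -0.9]
 [-0.7  1.2]]
[-0.0411017   0.05519383  0.095     ]
[-0.04111036 -0.04191743  0.095     ]
bush 0.57 [328.7, 231.3] [ 0.39157346 -0.03132819  0.02      ]
bush 0.24 [325.9, 309.7] [0.29005747 0.25330004 0.02      ]
```

Emit:
drive_tool(angular=[[0,0,0.079],[0,0,0.079],[0,0,0],[0,0,0],[0,0,0],[0,0,0],[0,0,0],[0,0,0],[0,0,0],[0,0,0],[0,0,0],[0,0,0],[0,0,0]], delta_pos=[[0,0,0],[0,0,0],[0.2,-2,0],[0.2,-2,0],[0.2,-2,0],[0.2,-2,0],[0.2,-2,0],[0.2,-2,0],[0.2,-2,0],[0,-2,0],[0,0,2],[0,0,2],[0,0,0]], gripper=[0,0,0,0,0,0,0,0,0,0,0,0,0])

```text
time_s: 2.95
tool_pos: [0.4922, 0.0387, 0.1711]
tool_rot: [-179.8, 0.1, 81.0]
force: [0.3, -0.6, 0.1]
grip_width: 0.0011
grasp_force: 0.0
```

```bash
cat > now.py <<'E'
from h import *
B=np.array([.5727,.0247,0]); Y=-9.03
def box(p): return R.from_euler('z',-Y,degrees=True).apply(np.array(p)-B)
o=telemetry.get_obs(); print(o['time_s'],o['tool_pos'],o['tool_rot'],'box',box(o['tool_pos']).round(4),'F',o['force'].round(1) if hasattr(o['force'],'round') else o['force'],o['grip_width'])
E
python3 - <<'E'
from now import *
w=eyes.read_camera('wrist'); s=eyes.read_camera('side')
cv2.imwrite('pics/b.png',np.hstack([w['pixels'][:,:,::-1]]));save(s,'s1.png')
a=s['pixels'][110:290,140:380]
cv2.imwrite('pics/b.png',np.vstack([cv2.resize(w['pixels'],(400,300)),cv2.resize(a,(400,300))])[:,:,::-1])
E
```

```text
2.95 [0.49221303 0.03873756 0.17105102] [-1.79755687e+02  7.48901099e-02  8.09539374e+01] box [-0.0817  0.0012  0.1711] F [ 0.3 -0.6  0.1] 0.0010727652490955092
```

View pics/b.png

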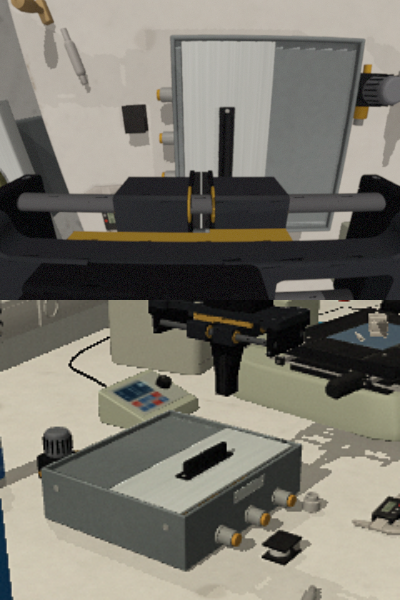

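The tool is aligned with the box, and the closed fingers are in front of the bar, which shows at about (226,140) in the upper picture. I'll lower and start the push.

Emit:
drive_tool(angular=[[0,0,0],[0,0,0],[0,0,0],[0,0,0],[0,0,0],[0,0,0],[0,0,0],[0,0,0],[0,0,0],[0,0,0],[0,0,0],[0,0,0],[0,0,0]], delta_pos=[[0,0,2],[0,0,2],[0,0,1.5],[0,0,1],[0,0,1],[0,0,0],[0,0.8,0],[0,0.8,0],[0,0.8,0],[0,0.8,0],[0,0.8,0],[0,0,0],[0,0,0]], gripper=[0,0,0,0,0,0,0,0,0,0,0,0,0])

```text
time_s: 4.35
tool_pos: [0.5336, 0.0327, 0.098]
tool_rot: [-180.0, 0.0, 80.9]
force: [-0.4, -0.4, 0.3]
grip_width: 0.0004
grasp_force: 0.0
```

```bash
python3 - <<'E'
from now import *
s=eyes.read_camera('side')
cv2.imwrite('pics/c.png',cv2.resize(s['pixels'][130:290,140:340],(750,600))[:,:,::-1])
E
```

```text
4.35 [0.53363761 0.03265897 0.0980312 ] [-1.79962804e+02  8.33559968e-03  8.09431921e+01] box [-0.0398  0.0017  0.098 ] F [-0.4 -0.4  0.3] 0.00035009386702768586
```

View pics/c.png

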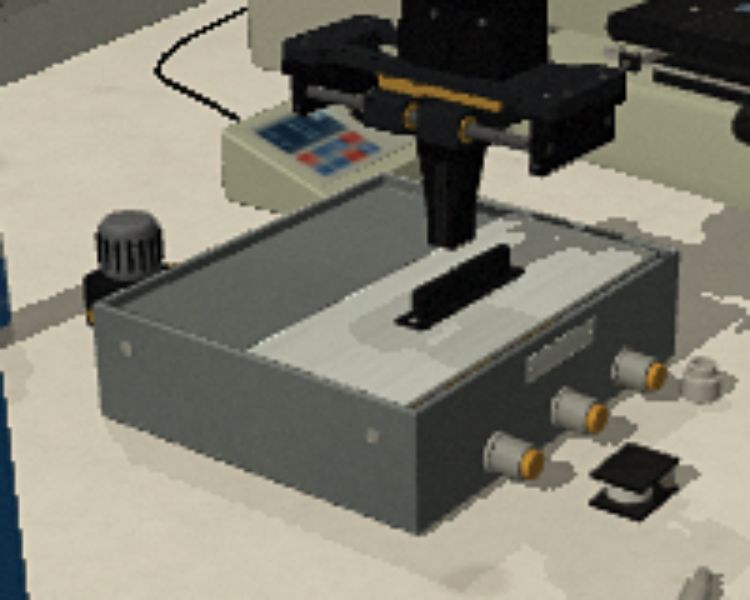

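The fingers look to be beside or behind the bar, with tips at about (447,245) in the crop. I'll check that against the calibration.

```bash
python3 - <<'E'
from now import *
tip=np.array(o['tool_pos'])-[0,0,.014]
for n in ['side','scene']:
    c=eyes.read_camera(n)
    print(n,'tip',proj(c,tip),[proj(c,R.from_euler('z',Y,degrees=True).apply(p)+B)[0].round(1) for p in [(-.041,.045,.095),(-.041,-.045,.095),(-.118,.136,.076)]])
    a=c['pixels'][130:290,140:340].copy()
    cv2.imwrite('pics/d_%s.png'%n,cv2.resize(c['pixels'][110:270,170:370],(750,600))[:,:,::-1])
E
```

```text
4.4 [0.53345205 0.03273035 0.09810602] [-1.79968416e+02  5.98909155e-03  8.09499450e+01] box [-0.04    0.0018  0.0981] F [0.2 0.2 0.7] 0.00011229759417805265
side tip [[259.63442258 203.78101557]] [array([247.9, 205.7]), array([272.3, 192.8]), array([250.6, 239.5])]
scene tip [[274.93582048 186.6990243 ]] [array([256.3, 184.8]), array([295. , 179.5]), array([225.6, 214.4])]
```

View pics/d_scene.png

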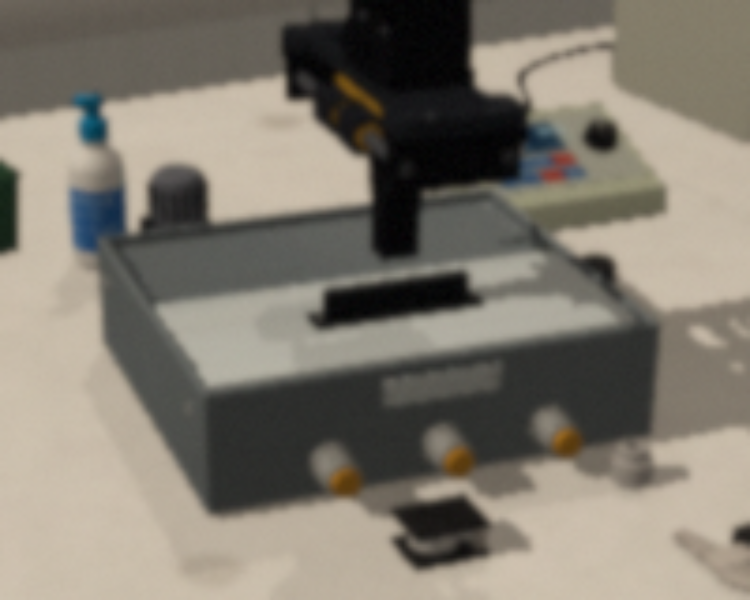

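```bash
python3 - <<'E'
from now import *
A=np.zeros((3,3));b=np.zeros(3)
for n,px in [('side',(259.2,195.5)),('scene',(275.3,178))]:
    c=eyes.read_camera(n); p,d=ray(c,px); d/=np.linalg.norm(d); P=np.eye(3)-np.outer(d,d); A+=P; b+=P@p
    print(c['mtx'][0])
x=np.linalg.solve(A,b); print(x,box(x))
E
```

```text
4.5 [0.53335198 0.0327863  0.09818088] [-1.79980452e+02  4.87468248e-03  8.09582735e+01] box [-0.0401  0.0018  0.0982] F [0.2 0.3 0.3] 0.0005279793901576138
[508.40497853   0.         279.54894665]
[508.99020016   0.         285.43564229]
[0.53534845 0.03109619 0.10322426] [-0.03789252  0.00045453  0.10322426]
```

Triangulated from two cameras, the visible fingertips are at z ≈ 0.103. That is about 19 mm higher than TCP − overhang, so the tip passed over the bar without touching it, which fits the lack of any force. I'll go back in front of the bar and lower in small steps, checking force and picture.

Emit:
drive_tool(angular=[[0,0,0],[0,0,0],[0,0,0],[0,0,0],[0,0,0],[0,0,0],[0,0,0],[0,0,0],[0,0,0]], delta_pos=[[0,0,-1.5],[0,-1.5,0],[0,-1.5,0],[0,-1.5,0],[0,0,1],[0,0,0.5],[0,0,0.5],[0,0,0.5],[0,0,0]], gripper=[0,0,0,0,0,0,0,0,0])

```text
time_s: 5.5
tool_pos: [0.4889, 0.0396, 0.0872]
tool_rot: [-179.9, 0.0, 80.9]
force: [0.5, -0.5, -0.7]
grip_width: 0.0009
grasp_force: 0.0
```

```bash
python3 - <<'E'
from now import *
ims=[]
for n,(u,v) in dict(side=(170,150),scene=(200,130)).items():
    c=eyes.read_camera(n); print(proj(c,np.array(o['tool_pos'])-[0,0,.014]))
    ims.append(cv2.resize(c['pixels'][v:v+130,u:u+130],(400,400),interpolation=2))
cv2.imwrite('pics/e.png',np.hstack(ims)[:,:,::-1])
E
```

```text
5.5 [0.48893504 0.0395819  0.08716928] [-1.79902310e+02  2.65222369e-02  8.09375334e+01] box [-0.0851  0.0016  0.0872] F [ 0.5 -0.5 -0.7] 0.0009121986965895802
[[276.37940882 213.29244814]]
[[282.71090784 199.47942867]]
```

View pics/e.png

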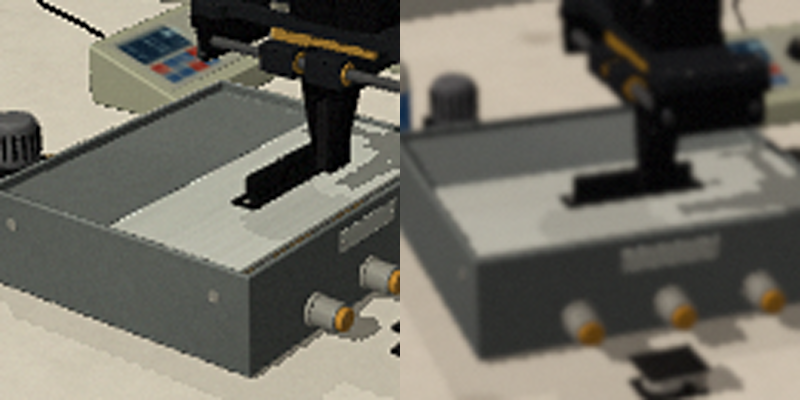

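The tip shows at (328,173) in the left crop, in front of the bar and still about 19 mm higher than the nominal value. I'll lower 8 mm more and push.

Emit:
drive_tool(angular=[[0,0,0],[0,0,0],[0,0,0],[0,0,0],[0,0,0],[0,0,0],[0,0,0],[0,0,0]], delta_pos=[[0,0,0.4],[0,0,0.4],[0,0,0],[0,0.8,0],[0,0.8,0],[0,0.8,0],[0,0.8,0],[0,0.8,0]], gripper=[0,0,0,0,0,0,0,0])

```text
time_s: 6.4
tool_pos: [0.5288, 0.0335, 0.0801]
tool_rot: [-179.9, 0.0, 81.0]
force: [-4.0, 0.2, 2.2]
grip_width: 0.0004
grasp_force: 1.8
```

Emit:
drive_tool(angular=[[0,0,0],[0,0,0],[0,0,0],[0,0,0],[0,0,0],[0,0,0],[0,0,0],[0,0,0],[0,0,0]], delta_pos=[[0,0.8,0],[0,0.8,0],[0,0.8,0],[0,0.8,0],[0,0.8,0],[0,0.8,0],[0,0.8,0],[0,0.8,0],[0,0.4,0]], gripper=[0,0,0,0,0,0,0,0,0])

```text
time_s: 7.3
tool_pos: [0.5969, 0.0225, 0.0802]
tool_rot: [180.0, 0.0, 80.9]
force: [-2.0, 0.2, -0.1]
grip_width: 0.0005
grasp_force: 1.3
```

```bash
python3 - <<'E'
from now import *
ims=[]
for n,(u,v) in dict(side=(150,140),scene=(200,110)).items():
    c=eyes.read_camera(n)
    ims.append(cv2.resize(c['pixels'][v:v+130,u:u+130],(400,400),interpolation=2))
cv2.imwrite('pics/f.png',np.hstack(ims)[:,:,::-1])
E
```

```text
7.3 [0.59689797 0.02249246 0.08020248] [1.79968788e+02 3.86670998e-03 8.09320556e+01] box [0.0242 0.0016 0.0802] F [-2.   0.2 -0.1] 0.0004950135922187614
```

View pics/f.png

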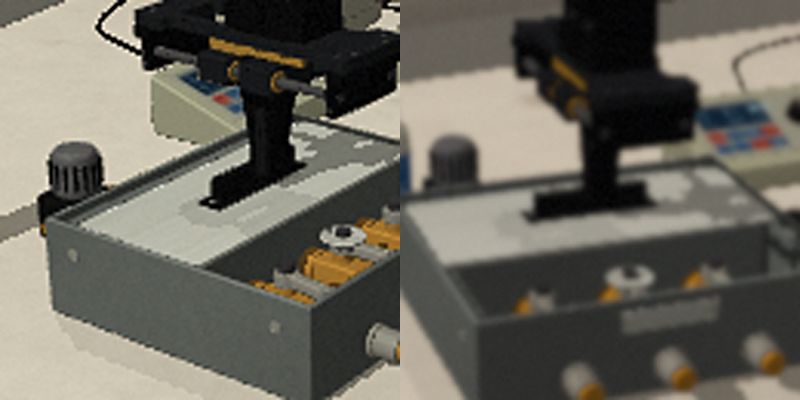

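The cover is sliding and the bay is open. The tag disc is on the middle valve, at (343,235) in the left crop. I'll continue to the stop.

Emit:
drive_tool(angular=[[0,0,0],[0,0,0],[0,0,0],[0,0,0],[0,0,0]], delta_pos=[[0,0.4,0],[0,0.4,0],[0,0.3,0],[0,0.2,0],[0,0,0]], gripper=[0,0,0,0,0])

```text
time_s: 7.9
tool_pos: [0.6092, 0.0208, 0.0804]
tool_rot: [180.0, -0.0, 81.0]
force: [-1.6, 1.1, 1.5]
grip_width: 0.0003
grasp_force: 1.0
```

Emit:
drive_tool(angular=[[0,0,0],[0,0,0],[0,0,0],[0,0,0]], delta_pos=[[0,0.3,0],[0,0.2,0],[0,0.2,0],[0,0,0]], gripper=[0,0,0,0])

```text
time_s: 8.3
tool_pos: [0.6152, 0.0197, 0.0802]
tool_rot: [-179.9, 0.0, 80.9]
force: [-5.1, 0.7, 3.2]
grip_width: 0.0004
grasp_force: 2.5
```

Emit:
drive_tool(angular=[[0,0,0],[0,0,0],[0,0,0]], delta_pos=[[0,0.2,0],[0,0.2,0],[0,0,0]], gripper=[0,0,0])

```text
time_s: 8.6
tool_pos: [0.6152, 0.0197, 0.0801]
tool_rot: [-179.4, 0.1, 81.0]
force: [-15.3, 1.7, 10.5]
grip_width: 0.0008
grasp_force: 7.6
```

The force rises to 15 N with no motion, so the cover is at its stop. I'll back off, lift, and look into the bay.

Emit:
drive_tool(angular=[[0,0,0],[0,0,0],[0,0,0],[0,0,0],[0,0,0],[0,0,0],[0,0,0],[0,0,0],[0,0,0],[0,0,0]], delta_pos=[[0,-1,0],[0,-1,0],[0,0,-2.5],[0,0,-2.5],[0,0,-2.5],[-2,-2,-2],[-2,-2,0],[-2,-2,0],[-2,-2,0],[0,0,0]], gripper=[0,0,0,0,0,0,0,0,0,0])

```text
time_s: 9.6
tool_pos: [0.5064, -0.0477, 0.1756]
tool_rot: [179.9, 0.1, 80.7]
force: [-0.2, -0.5, 0.2]
grip_width: 0.0005
grasp_force: 0.0
```

```bash
python3 - <<'E'
from now import *
w=eyes.read_camera('wrist'); save(w,'g.png')
for t,z in [('valve_tagged',.061),('lever_tagged',.054),('tagged_end',.054),('plain_1_end',.054),('cover_bar',.085),('cover',.075)]:
    for q in models.cut_out(w,t)[:3]: print(t,round(q['p'],2),np.round(q['centre']),box(at(w,q['centre'],z)).round(4))
P=[(-.118,.136,.076),(.118,.136,.076),(.118,-.136,.076),(-.118,-.136,.076)]
print(proj(w,R.from_euler('z',Y,degrees=True).apply(P)+B).round(0))
E
```

```text
9.6 [ 0.50638224 -0.04766383  0.17559919] [1.79917001e+02 9.06425407e-02 8.06803928e+01] box [-0.0541 -0.0819  0.1756] F [-0.2 -0.5  0.2] 0.0005328474744781434
valve_tagged 0.58 [277. 115.] [-0.0576  0.0025  0.061 ]
lever_tagged 0.75 [287. 114.] [-0.0482  0.004   0.054 ]
tagged_end 0.91 [286. 112.] [-0.0482  0.0057  0.054 ]
plain_1_end 0.62 [277. 180.] [-0.0583 -0.0609  0.054 ]
plain_1_end 0.4 [290.  93.] [-0.0447  0.0226  0.054 ]
cover_bar 0.79 [400. 116.] [0.0499 0.0013 0.085 ]
cover_bar 0.3 [287. 114.] [-0.0482  0.0026  0.085 ]
cover 0.85 [398. 116.] [0.0521 0.0017 0.075 ]
[[200. -55.]
 [487. -48.]
 [447. 255.]
 [219. 258.]]
```

View pics/g.png

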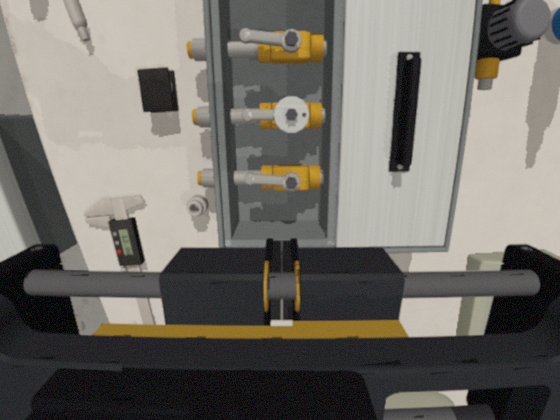

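The bay shows three valves. Their nuts are at (291,40), (291,115) and (291,182), and the tag disc is on the middle one. All levers point to the front, and the cover sits against the back skin. I'll compute the stem positions.

```bash
python3 - <<'E'
from now import *
w=eyes.read_camera('wrist')
for px,z in [((291,40),.06),((291,115),.061),((291,182),.06),((234,116),.054),((337,115),.075),((222,115),.06),((448,248),.076)]: print(px,box(at(w,px,z)).round(4))
for n in ('side','scene'):
    c=eyes.read_camera(n)
    for q in models.cut_out(c,'tagged_end')[:1]: print(n,q['p'],q['centre'],box(at(c,q['centre'],.06)).round(4))
E
```

```text
9.95 [ 0.50893971 -0.04351808  0.17515215] [ 1.79981957e+02 -6.79804833e-03  8.10249716e+01] box [-0.0523 -0.0774  0.1752] F [-0.7 -0.5 -0.8] 0.0007727819988193733
(291, 40) [-0.0434  0.072   0.06  ]
(291, 115) [-0.043   0.0073  0.061 ]
(291, 182) [-0.0424 -0.0567  0.06  ]
(234, 116) [-0.0975  0.0067  0.054 ]
(337, 115) [-0.0023  0.007   0.075 ]
(222, 115) [-0.1079  0.0075  0.06  ]
(448, 248) [ 0.1188 -0.1217  0.076 ]
side 0.59 [261.3, 216.5] [-0.0517  0.0114  0.06  ]
scene 0.41 [274.9, 205.0] [-0.0791  0.0167  0.06  ]
```

The earlier picture was taken while the arm was still settling. Allowing for that, the tagged stem is at about (-0.043, 0.0025) in the box frame, which fits the given layout. I'll go into the gap to the right of the tagged lever.

Emit:
drive_tool(angular=[[0,0,0],[0,0,0],[0,0,0],[0,0,0],[0,0,0],[0,0,0],[0,0,0],[0,0,0],[0,0,0],[0,0,0],[0,0,0],[0,0,0]], delta_pos=[[1.7,-0.9,0],[1.7,-0.9,0],[1.7,-0.8,0],[0,0,2.5],[0,0,2.5],[0,0,2.5],[0,0,2],[0,0,1],[0,0,1],[0,0,0.5],[0,0,0],[0,0,0]], gripper=[0,0,0,0,0,0,0,0,0,0,0,0])

```text
time_s: 11.4
tool_pos: [0.4912, 0.0102, 0.0559]
tool_rot: [179.9, -0.0, 80.9]
force: [0.5, 0.0, -0.1]
grip_width: 0.0008
grasp_force: 0.0
```

```bash
python3 - <<'E'
from now import *
w=eyes.read_camera('wrist')
r=models.cut_out(w,'tagged_end')[:2]+models.cut_out(w,'plain_1_end')[:3]
for q in r: print(q['p'],q['centre'],box(at(w,q['centre'],.056)).round(4))
s=eyes.read_camera('side'); 
cv2.imwrite('pics/i.png',np.hstack([cv2.resize(w['pixels'][:,80:500],(400,400)),cv2.resize(s['pixels'][150:280,190:320],(400,400),interpolation=2)])[:,:,::-1])
E
```

```text
11.4 [0.49124767 0.01020147 0.05593801] [ 1.79929400e+02 -1.17727362e-02  8.09488502e+01] box [-0.0782 -0.0271  0.0559] F [ 0.5  0.  -0.1] 0.0008277959418141347
0.75 [328.2, 201.2] [-0.0495  0.0038  0.056 ]
0.7 [14.6, 35.5] [-0.2269  0.1002  0.056 ]
```

View pics/i.png

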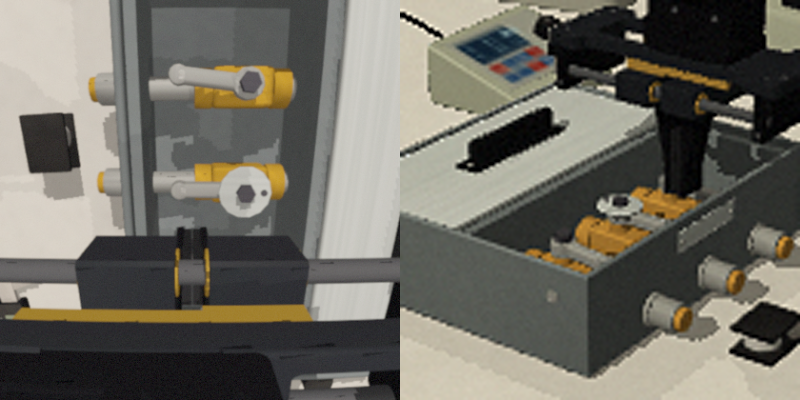

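The last view shows the tagged stem at crop (246,194), its lever pointing to the front, and the fingers in the gap beside it. I'll check the tip and stem numerically.

```bash
python3 - <<'E'
from now import *
w=eyes.read_camera('wrist');s=eyes.read_camera('side')
print('stem',box(at(w,(338.5,203.7),.061)),'leverend',box(at(w,(80+172*1.05,188*1.05),.054)),'Lstem',box(at(w,(80+251*1.05,82*1.05),.06)))
W=lambda p:proj(s,R.from_euler('z',Y,degrees=True).apply(p)+B)[0].round(1)
for z in (.04,.05,.06): print(z,W((-.0782,-.027,z)))
print('disc',W((-.043,.0025,.061)),'seen',(190+220*.325,150+203*.325)); print('Rstem',W((-.043,-.0635,.06)))
E
```

```text
11.6 [0.49115402 0.01019534 0.05591168] [ 1.79924710e+02 -1.17529726e-02  8.09479421e+01] box [-0.0783 -0.0271  0.0559] F [-0.5 -0.7 -0.6] 0.00026018352802773193
stem [-0.0442692   0.00353155  0.061     ] leverend [-0.09070918  0.0057234   0.054     ] Lstem [-0.04446037  0.06883737  0.06      ]
0.04 [281.  221.7]
0.05 [281.1 217.7]
0.06 [281.1 213.6]
disc [260.5 213.7] seen (261.5, 215.97500000000002)
Rstem [277.5 204.5]
```

Emit:
drive_tool(angular=[[0,0,0],[0,0,0],[0,0,0],[0,0,0],[0,0,0],[0,0,0],[0,0,0],[0,0,0],[0,0,0]], delta_pos=[[0,0,0.8],[0,0,0.5],[0,0,0.4],[0,0,0],[0.5,-0.05,0],[0.5,-0.05,0],[0.5,-0.1,0],[0.5,-0.05,0],[0,0,0]], gripper=[0,0,0,0,0,0,0,0,0])

```text
time_s: 12.6
tool_pos: [0.4917, 0.03, 0.0385]
tool_rot: [180.0, 0.1, 81.0]
force: [-0.3, -3.0, 0.1]
grip_width: 0.0004
grasp_force: 1.2
```

Emit:
drive_tool(angular=[[0,0,0],[0,0,0],[0,0,0],[0,0,0],[0,0,0],[0,0,0],[0,0,0],[0,0,0]], delta_pos=[[0.4,0,0],[0.4,-0.05,0],[0.35,0,0],[0.5,0.05,0],[0.5,0.1,0],[0.45,0.2,0],[0.4,0.25,0],[0,0,0]], gripper=[0,0,0,0,0,0,0,0])

```text
time_s: 13.4
tool_pos: [0.5009, 0.0595, 0.0378]
tool_rot: [-179.9, 0.0, 81.0]
force: [-2.2, -2.2, 0.7]
grip_width: 0.0003
grasp_force: 1.3
```

```bash
cat > chk.py <<'E'
from now import *
w=eyes.read_camera('wrist')
for t in ('tagged_end','plain_1_end'):
  for q in models.cut_out(w,t)[:3]:
    yx=np.argwhere(q['pixels']); (cx,cy),sz,an=cv2.minAreaRect(yx[:,::-1].astype(np.float32))
    print(t,round(q['p'],2),box(at(w,q['centre'],.056)).round(4),[box(at(w,p,.054))[:2].round(3).tolist() for p in cv2.boxPoints(((cx,cy),sz,an))])
E
python3 chk.py
```

```text
13.4 [0.50087716 0.05946959 0.03782769] [-1.79908898e+02  9.48043017e-03  8.09691144e+01] box [-0.0764  0.0231  0.0378] F [-2.2 -2.2  0.7] 0.00031038648769997053
tagged_end 0.8 [-0.0641  0.0398  0.056 ] [[-0.073, 0.045], [-0.063, 0.05], [-0.056, 0.033], [-0.066, 0.028]]
plain_1_end 0.45 [0.0373 0.0731 0.056 ] [[0.01, -0.094], [0.01, 0.141], [0.085, 0.136], [0.124, -0.126]]
```

The lever is at about 60°, as planned. I'll continue to the stop.

Emit:
drive_tool(angular=[[0,0,0],[0,0,0],[0,0,0],[0,0,0],[0,0,0],[0,0,0]], delta_pos=[[0.4,0.25,0],[0.4,0.3,0],[0.3,0.35,0],[0.25,0.4,0],[0.1,0.3,0],[0,0,0]], gripper=[0,0,0,0,0,0])

```text
time_s: 14.15
tool_pos: [0.5201, 0.0717, 0.0383]
tool_rot: [180.0, -0.1, 81.0]
force: [-1.3, -1.1, -1.1]
grip_width: 0.0005
grasp_force: 0.8
```

```bash
python3 chk.py
```

```text
14.15 [0.52008836 0.07168158 0.03826496] [ 1.79973798e+02 -5.16749187e-02  8.09771098e+01] box [-0.0593  0.0381  0.0383] F [-1.3 -1.1 -1.1] 0.0005337724109279866
tagged_end 0.58 [-0.0467  0.0494  0.056 ] [[-0.059, -0.007], [-0.049, 0.055], [-0.038, 0.053], [-0.047, -0.01]]
```

Nearly square. I'll push on in small steps along the box's x until the stop shows in the force.

Emit:
drive_tool(angular=[[0,0,0],[0,0,0],[0,0,0],[0,0,0]], delta_pos=[[0,0.15,0],[0,0.15,0],[0,0.1,0],[0,0,0]], gripper=[0,0,0,0])

```text
time_s: 14.7
tool_pos: [0.5207, 0.0716, 0.038]
tool_rot: [-179.7, -0.0, 81.0]
force: [-9.4, 1.1, 4.6]
grip_width: 0.0001
grasp_force: 4.6
```

Emit:
drive_tool(angular=[[0,0,0],[0,0,0],[0,0,0]], delta_pos=[[0,0.15,0],[0,0.1,0],[0,0,0]], gripper=[0,0,0])

```text
time_s: 15.0
tool_pos: [0.5211, 0.0715, 0.0378]
tool_rot: [-179.4, 0.0, 81.0]
force: [-13.6, 2.2, 8.9]
grip_width: 0.0006
grasp_force: 7.2
```

The lever is at its stop (13.6 N, under 0.5 mm of motion). I'll back off, lift clear, and check.

Emit:
drive_tool(angular=[[0,0,0],[0,0,0],[0,0,0],[0,0,0],[0,0,0],[0,0,0],[0,0,0],[0,0,0],[0,0,0],[0,0,0],[0,0,0],[0,0,0],[0,0,0]], delta_pos=[[0,-0.7,0],[0,-0.8,0],[0,0,-1.5],[0,0,-2.5],[0,0,-2.5],[0,0,-2.5],[0,0,-2.5],[0,0,-2.5],[-3,0,0],[-3,0,0],[-3,0,0],[-3,0,0],[0,0,0]], gripper=[0,0,0,0,0,0,0,0,0,0,0,0,0])

```text
time_s: 16.3
tool_pos: [0.4924, -0.0517, 0.179]
tool_rot: [179.8, 0.1, 80.5]
force: [-1.1, 0.5, -0.1]
grip_width: -0.0001
grasp_force: 0.0
```

Emit:
drive_tool(angular=[[0,0,0],[0,0,0],[0,0,0]], delta_pos=[[0,0,0],[0,0,0],[0,0,0]], gripper=[0,0,0])

```text
time_s: 16.6
tool_pos: [0.4927, -0.0451, 0.1784]
tool_rot: [180.0, -0.0, 81.1]
force: [-0.6, -0.1, -0.6]
grip_width: 0.0004
grasp_force: 0.0
```

```bash
python3 - <<'E'
from now import *
w=eyes.read_camera('wrist'); save(w,'z.png')
for t,z in [('tagged_end',.054),('plain_1_end',.054),('cover',.075),('cover_bar',.095)]:
  for q in models.cut_out(w,t)[:4]:
    b=cv2.minAreaRect(np.argwhere(q['pixels'])[:,::-1].astype(np.float32))
    print(t,round(q['p'],2),np.round(q['centre']),box(at(w,q['centre'],z)).round(4),[box(at(w,p,z))[:2].round(3).tolist() for p in cv2.boxPoints(b)])
# cover back edge: brightness profile along box x at y=.06 , z=.075
for y in (.03,.06,-.06):
    xs=np.arange(-.02,.125,.004); p=proj(w,R.from_euler('z',Y,degrees=True).apply([(x,y,.075) for x in xs])+B).round().astype(int)
    print(y,[(round(x*1e3),int(w['pixels'][v,u].mean())) for x,(u,v) in zip(xs,p) if 0<=u<560 and 0<=v<420 and not .02<x<.09])
E
```

```text
16.6 [ 0.49265843 -0.04506658  0.1784199 ] [ 1.79957303e+02 -1.43533575e-02  8.10651802e+01] box [-0.0681 -0.0815  0.1784] F [-0.6 -0.1 -0.6] 0.0003520602075235818
tagged_end 0.89 [306. 109.] [-0.0437  0.0093  0.054 ] [[-0.06, 0.051], [-0.029, 0.052], [-0.027, -0.012], [-0.059, -0.013]]
plain_1_end 0.63 [289. 182.] [-0.06   -0.0622  0.054 ] [[-0.091, -0.052], [-0.036, -0.052], [-0.035, -0.072], [-0.091, -0.072]]
cover_bar 0.9 [412. 118.] [0.0429 0.0011 0.095 ] [[-0.005, -0.116], [-0.006, 0.094], [0.098, 0.094], [0.122, -0.124]]
cover_bar 0.23 [305. 110.] [-0.0478  0.0062  0.095 ] [[-0.061, 0.043], [-0.034, 0.043], [-0.033, -0.012], [-0.061, -0.012]]
0.03 [(-20, 67), (-16, 57), (-12, 57), (-8, 122), (-4, 115), (0, 124), (4, 183), (8, 187), (12, 184), (16, 182), (20, 188), (92, 182), (96, 182), (100, 179), (104, 181), (108, 177), (112, 104), (116, 117), (120, 186), (124, 91)]
0.06 [(-20, 122), (-16, 71), (-12, 58), (-8, 116), (-4, 118), (0, 117), (4, 187), (8, 188), (12, 185), (16, 183), (20, 186), (92, 182), (96, 181), (100, 178), (104, 180), (108, 179), (112, 137), (116, 116), (120, 9), (124, 15)]
-0.06 [(-20, 98), (-16, 73), (-12, 58), (-8, 125), (-4, 123), (0, 124), (4, 182), (8, 181), (12, 181), (16, 184), (20, 184), (92, 184), (96, 182), (100, 177), (104, 184), (108, 181), (112, 130), (116, 117), (120, 195), (124, 193)]
```

The cover spans x ≈ 2 to 112 mm, so it is fully back. The tagged lever lies along +y, and the plain lever in view has not moved. The fingers stayed at least 10 mm from the left lever.

```bash
python3 -c "
from cell import env; print(env.sign_off())"
```

```text
the job is handed in; nothing more can be done
None
```

I pushed the cover fully back to its stop, then pushed the tagged (middle) lever a quarter turn clockwise to its stop; the job is handed in, and the left plain lever was not re-detected in the final check, though the fingers should have cleared it by about 10 mm or more.

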